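# Load the mould rinser and latch its gate

## Task

Stand the grey metal mould cup upright on the seat inside the open-topped rinser, down between the low guide ribs, while its front gate is still open. Then swing the gate shut under control, without slamming it, and press it home until its sprung latch snaps in and the gate stays shut by itself, never pressing on the gate with more than about 25 N. Leave the other things on the table where they are.

Things in the scene. Friction and masses are not known exactly. Their poses are not given: they have to be found in the camera images.
- cup_centre (a point): the loose lolly mould cup: plain grey rounded metal block standing on its flanged rim, 38 (its x) x 64 (its y) x 95 mm high, about 60 g, rigid, closed on top; this point is its centre, 47.5 mm above its underside, axes along its sides, z up. Tapers slightly upwards; grip it across the 38 mm sides near the top. Half a turn makes no difference.
- rinser: the mould rinser, fixed to the table: stainless tray 170 (x) x 196 (y) mm, back wall and two side walls, open on top, hinged gate in front; origin at the centre of its underside, z up, front faces its own -x. Floor 12 mm, walls and gate 92 mm above the table; inside 186 mm wide. A buffer post 48 mm high stands behind the gate at x = -50, y = -45; strike bracket at the front of the +y wall.
- seat (a point): centre of the seat on the rinser's floor, 12 mm above the table and 12 mm behind the rinser's origin, axes as the rinser's. Ribs 9 mm high surround it, leaving 4 mm of play on each side of the cup when the cup's 64 mm side lies along the rinser's x (front to back) and its 38 mm side along the rinser's y.
- gate_hinge (a point): a point on the gate's vertical hinge axis, 52 mm above the table, at the rinser's front corner on its -y side (x = -80, y = -92 mm in the rinser). Shut, the gate runs from here along the rinser's +y; its free end is 172 mm from the axis.
- gate (a joint): gate angle, rad: 0 = nominally shut, grows as the free end swings out to the rinser's -x (to 1.2; stays put far open). A spring buffer pushes it open below 0.25: unlatched and let go it returns to above 0.19. The strike is screwed on up to 18 mm further in or out, not measured: the latch snaps anywhere from -0.09 to 0.12, a hard stop follows about 3 mm later at the free end. Latched: below 0.15.
- gate_push (a point): a good point to push: flat outer face of the gate, 135 mm from the hinge axis, 55 mm above the table; x axis normal to the gate, pointing into the rinser when shut, z up. Panel 5 mm thick, 15 to 91 mm above the table. Pushed squarely here, latch and buffer resist with up to about 10 N while the bolt rides over the strike roller; then the force drops as it snaps in, then comes the hard stop.
- spray_bottle: bystander: light blue spray bottle with a white trigger head, 56 x 120 x 272 mm, origin at the centre of its underside; to be left alone
- topping_tub: bystander: lidded food tub 89 x 129 x 60 mm, origin at the centre of its underside; to be left alone
- stick_bundle_2: bystander: wide flat bundle of lolly sticks 53 x 118 x 12 mm, origin at the centre of its underside; to be left alone
- stick_bundle_3: bystander: narrow bundle of lolly sticks 35 x 117 x 17 mm, origin at the centre of its underside; to be left alone
- probe_thermometer: bystander: white thin probe thermometer 22 x 199 x 15 mm lying along the table's front edge, origin at the centre of its underside; to be left alone
- bolt_tip (a point): tip of the sprung bolt, 12 mm beyond the gate's free end, 75 mm above the table; moves with the gate. The bolt is 12 mm thick, bevelled on the side that meets the strike's roller when closing, and slides back into the gate against its spring. Axes as the gate's: y along the gate away from the hinge.
Mind the look-alikes: they are no part of the job. Leave any orange look-alike of the part that bears cup_centre alone.

How it is judged:
By the outcome, as a careful person would: the job done as asked, in the order asked, and still so for the second after the job is handed in, with the robot touching nothing.
It also fails if it takes over 59 s, if anything falls off the work surface, if the arm or the gripper's body presses on something with over 40 N, if the wrist force passes 120 N, or if a joint passes its speed limit or range.

## Robot

A 6-joint arm with a two-finger parallel gripper is mounted at the origin on a cart in front of the work surface, level with it; the furniture and walls round the work are solid. World frame = base frame: x ahead of the robot, y to its left, z up, the work surface at z = 0. Lengths are in m, angles in rad, forces in N, time in s.
With the tool pointing down it reaches from about 0.35 to 0.975 m from the base axis. Payload 4.9 kg.
Tool frame: the origin (TCP) lies at the very end of the fingers, on their centre line; the grasp point (between the pads) lies 19 mm behind it; z points along the fingers, y is the line along which they close (so a half turn about z gives the same grasp; the last joint's range is limited). The gripper opens to 85 mm and grips with 20 to 120 N. Pads are 22 mm wide; open, the fingers measure 114 mm over their backs; the gripper's body (76 mm by 85 mm) begins 54 mm behind the grasp point. The pads swing forward as they close: fully open they stand 13 mm farther back than shut.
Start: joints at [-1.323, 0.053, 1.613, -0, 1.476, -0.119], TCP at [0.224, -0.583, 0.231] pointing down, gripper open.
Joint ranges: [-3.01, 3.01], [-1.01, 2.22], [0.06, 2.58], [-1.02, 4.17], [0.09, 2.62], [-3.14, 3.14]. Speed limits (rad/s): [2.57, 2.57, 3.14, 3.14, 3.14, 3.14].

## Interface

Orientations are given as a rotation vector (axis times angle).
In Python, from station import get_obs, get_image, finish_job gives the robot as it stands. The module is installed in compiled form; this text tells all that it offers.
- The arm moves only by the tool carry_out, never from a script. Its argument "rows" is a list of rows, each a list of 7 numbers: the turn, a rotation vector about the tool's x, y, z as a fraction of full scale, then the shift along the tool's x, y, z as a fraction of full scale, then the closure, from -1 (fully open) to 1 (shut). A call has 1 to 5 rows; each row is the pose to reach, as a shift and turn from the pose commanded when the call began, along the tool's axes at that moment, turning the shorter way round; what a row does not reach only later rows make up. Full scale, the value 1, is 300 mm for a shift and pi rad for a turn. A row lasts 1/10 s, in which the tool goes at most 50 mm and 8.59 degrees, less where a joint would pass 70% of its speed; a pose out of reach is approached as far as the arm can. A call with a number of a shift or a turn outside -1 to 1 is refused whole. A call with a gripper value outside its range is refused whole. The fingers move at their own pace and stop on an object; "force" is the grip in N (left out, the last holds). Time passes only in rows, so rows that repeat a pose let the fingers close. It gives the time, the measured TCP pose, the force, the opening and the grip force at its end, in the units of the state.
- get_obs(): the state, without advancing time (a new reading comes with each control period).
- get_image(name): name is "scene" or "top" or "wrist"; returns a dict with "img" (420x560x3 uint8, blue, green, red), "mtx" (3x3 intrinsics, pixels), "D" ([k1, k2, p1, p2, k3] as OpenCV has them; the pictures are not rectified), "R" (3x3) and "t" (3): a world point X has camera coordinates R X + t. Camera axes: x right, y down, z forward; pixel columns grow to the right and rows downward; lengths in m; the calibration is good to about 2 mm. A picture is of the moment at which its call begins. There is no depth.
- finish_job(): hands the job in; it is judged then, once.
The state is a dict: "t": time; "q": joint angles; "dq": joint speeds; "effort": joint torques, N m; "tool_pos": TCP position; "tool_rot": TCP orientation; "contact_force": force on the tool from outside, world axes, zero at the start; "wrist_torque": the same for the moment, N m; "opening": finger opening in m; "grip_force": force on a finger pad.
Only numpy, scipy, OpenCV 4.12 (cv2) and the standard library are available. Lean on these libraries where they do the work, as an engineer would, in place of code of your own. Each camera call takes 0.05 s, during which the arm holds its last target. There are 200 camera calls.

## Working session

There is one attempt and no reset: what is moved stays moved. The work goes in short steps, Python scripts to look and compute and a tool call to move; the robot and the scene stay as the last step left them, time stands still between calls to the robot, and variables do not carry over. Pictures are saved under pics/ and viewed, at most 11 in all, crops included, and the job is handed in when it is done.

Besides the shell and the picture viewer there is one more tool, called after ">>>" in YAML: its name, and indented under it one key for each argument. carry_out: Moves the arm, as the interface text tells. Shift numbers are shares of 300 mm and turn numbers shares of pi rad, none past 1 either way. Its arguments: {"type":"object","properties":{"rows":{"type":"array"},"force":{"type":"number"}},"required":["rows"]}

```bash
mkdir -p pics; cat > h.py <<'E'
import numpy as np,cv2
from scipy.spatial.transform import Rotation as Ro
from station import get_obs,get_image,finish_job
def snap(n,f,crop=None,s=1):
    d=get_image(n); np.savez('pics/'+f+'.npz',**d); im=d['img']
    if crop: im=im[crop[1]:crop[3],crop[0]:crop[2]]
    cv2.imwrite('pics/'+f+'.png',cv2.resize(im,None,fx=s,fy=s)); return d
def ray(d,px,z):
    "pixel -> world point at height z"
    u=cv2.undistortPoints(np.array([[px]],float),d['mtx'],d['D'])[0,0]
    c=-d['R'].T@d['t']; v=d['R'].T@np.array([u[0],u[1],1]); return c+v*(z-c[2])/v[2]
def proj(d,X):
    return cv2.projectPoints(np.array(X,float).reshape(-1,3),cv2.Rodrigues(np.array(d['R']))[0],np.array(d['t'],float),d['mtx'],d['D'])[0][:,0]
def rel(P,yaw=None):
    "shift in tool axes/300mm to world P; turn about z to world yaw of tool y"
    o=get_obs(); r=Ro.from_rotvec(o['tool_rot']); s=r.inv().apply(np.array(P)-o['tool_pos'])/.3
    ty=r.as_matrix()[:,1]; print('tool',o['tool_pos'].__repr__(),'yaw y',np.arctan2(ty[1],ty[0]),'shift',s.round(4)); return s
E
python3 - <<'E'
from h import *
snap('scene','s1');snap('top','t1')
o=get_obs();print(o);print(Ro.from_rotvec(o['tool_rot']).as_matrix().round(3))
E
```

```text
{'t': 0.1, 'q': array([-1.32299769e+00,  5.32984484e-02,  1.61415047e+00, -1.72383944e-05,
        1.47603413e+00, -1.19028243e-01]), 'dq': array([ 5.70969227e-04,  7.61693257e-05, -2.28475332e-03, -9.92172410e-04,
        9.85066517e-04, -5.96512078e-04]), 'effort': array([ 1.38840551e-04, -3.94904959e+01, -3.71362174e+01, -1.87529422e-04,
        3.90138390e-03, -1.27566838e-05]), 'tool_pos': array([ 0.22399791, -0.58286939,  0.23018498]), 'tool_rot': array([-3.08704404e+00, -5.72643746e-01,  2.17822755e-04]), 'contact_force': array([-0.05671602, -0.06876645,  0.29958885]), 'wrist_torque': array([ 0.04153103, -0.00076737, -0.00986767]), 'grip_force': 0.0, 'opening': 0.08541773110250277}
[[ 0.933  0.359 -0.   ]
 [ 0.359 -0.933  0.002]
 [ 0.    -0.002 -1.   ]]
```

View pics/s1.png

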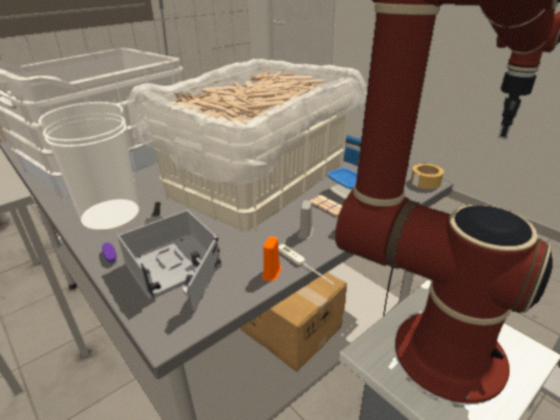

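View pics/t1.png

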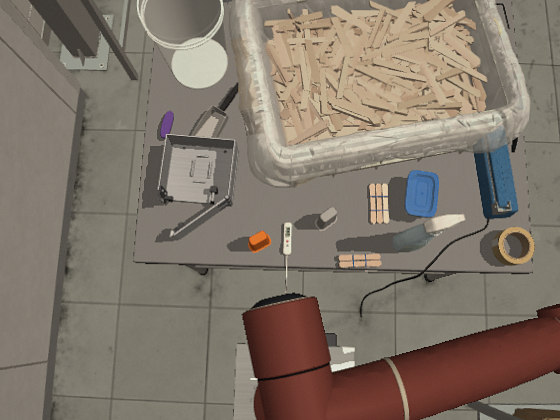

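Scene: the rinser is at about (198,170) in the top view, with the gate from the hinge at (230,203) to its free end at (172,235). The grey cup is at (327,217) and the orange look-alike at (260,241). I'll enlarge the crop to measure.

```bash
python3 - <<'E'
import cv2,numpy as np
im=cv2.imread('pics/t1.png')
a=cv2.resize(im[120:250,145:255],None,fx=4.6,fy=4.6,interpolation=cv2.INTER_CUBIC)
b=cv2.resize(im[195:240,305:350],None,fx=6,fy=6,interpolation=cv2.INTER_CUBIC)
o=np.zeros((a.shape[0],a.shape[1]+b.shape[1],3),np.uint8);o[:a.shape[0],:a.shape[1]]=a;o[:b.shape[0],a.shape[1]:]=b
print(a.shape);cv2.imwrite('pics/c1.png',o)
E
```

```text
(598, 506, 3)
```

View pics/c1.png

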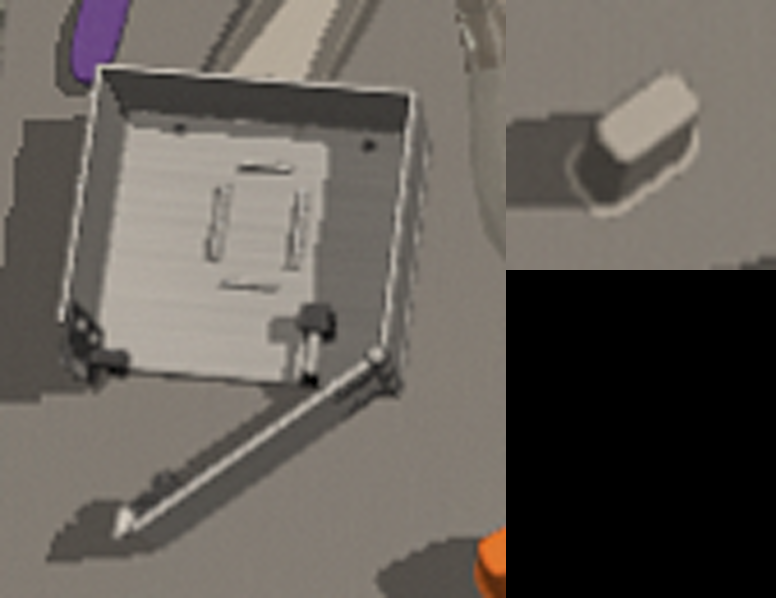

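The crop shows, in crop pixels:
- **Rinser back corners:** (100,66) and (413,93).
- **Hinge top:** (377,355).
- **Gate free end:** (128,520).
- **Ribs:** around (257,227).
- **Cup top:** corners at (670,70), (698,97), (623,163) and (597,130).

```bash
cat >> h.py <<'E'
def load(f): return dict(np.load('pics/'+f+'.npz'))
E
python3 - <<'E'
from h import *
from scipy.optimize import least_squares
d=load('t1')
A=lambda x,y:(x/4.6+145-.4,y/4.6+120-.4)
B=lambda x,y:((x-506)/6+305-.4,y/6+195-.4)
# rinser fit
pts=[((.085,.098,.092),A(100,66)),((.085,-.098,.092),A(413,93)),((-.080,-.092,.092),A(377,355)),
((.012,.0245,.021),A(218,222)),((.012,-.0245,.021),A(296,230)),((.0495,0,.021),A(265,168)),((-.0255,0,.021),A(250,287))]
def W(p,X): return np.r_[p[0]+np.cos(p[2])*X[0]-np.sin(p[2])*X[1],p[1]+np.sin(p[2])*X[0]+np.cos(p[2])*X[1],X[2]]
f=lambda p:np.concatenate([proj(d,W(p,X))[0]-np.array(u) for X,u in pts])
c=ray(d,A(250,220),.05);r=least_squares(f,[c[0],c[1],0],loss='soft_l1')
print('rinser',r.x,f(r.x).round(1).reshape(-1,2).tolist()); p=r.x
s=W(p,(.012,0,.012));h=W(p,(-.08,-.092,.052));print('seat',s,'hinge',h)
e=ray(d,A(128,520),.091);v=e-h;dirc=np.arctan2(v[1],v[0]);print('gate end',e,np.hypot(*v[:2]),'angle',dirc-p[2]-np.pi/2)
T=[ray(d,B(*q),.095) for q in [(670,70),(698,97),(623,163),(597,130)]]
T=np.array(T);print('cup',T.mean(0),T.round(3).tolist());
for i in range(4):
  v=T[(i+1)%4]-T[i];print(np.hypot(*v[:2]),np.arctan2(v[1],v[0]))
for q in [(570,165),(605,215),(698,140)]: print(ray(d,B(*q),.0))
rel(T.mean(0))
E
```

```text
rinser [ 0.61623318  0.2815054  -0.05698819] [[-1.8, -0.5], [0.9, -0.9], [-0.2, 0.7], [0.1, 0.4], [0.2, 0.1], [0.0, 0.3], [0.0, -0.3]]
seat [0.6282137  0.28082191 0.012     ] hinge [0.53112297 0.19421134 0.052     ]
gate end [0.43224363 0.33174362 0.091     ] 0.16938788199878477 angle 0.6803217929913274
cup [ 0.49416193 -0.076342    0.095     ] [[0.515, -0.086, 0.095], [0.503, -0.099, 0.095], [0.472, -0.066, 0.095], [0.487, -0.054, 0.095]]
0.017128332119508014 -2.329031333232435
0.04454018044919243 2.322795427232103
0.018470780541850768 0.6791237845382232
0.042179422814953196 -0.8502116565762828
[ 0.4886558  -0.04761595  0.        ]
[ 0.46543987 -0.06434784  0.        ]
[ 0.50229088 -0.10736199  0.        ]
tool array([ 0.22399791, -0.58286939,  0.23018498]) yaw y -1.2039676086769746 shift [ 1.4461 -1.2523  0.4533]
```

>>> carry_out:
  rows:
    - [0, 0, 0, 0, 0, -0.5, -1]
    - [0, 0, 0, 0, 0, -0.5, -1]
    - [0, 0, 0, 0, 0, -0.5, -1]

```text
t: 0.4
tool_pos: [0.224, -0.5828, 0.3818]
tool_rot: [-3.087, -0.573, 0.0]
contact_force: [0.5, -0.3, 0.1]
opening: 0.0853
grip_force: 0.0
```

>>> carry_out:
  rows:
    - [0, 0, 0, 0.6, -0.52, -0.1, -1]
    - [0, 0, 0, 0.6, -0.52, -0.1, -1]
    - [0, 0, 0, 0.6, -0.52, -0.1, -1]
    - [0, 0, 0, 0.6, -0.52, -0.1, -1]
    - [0, 0, 0, 0.6, -0.52, -0.1, -1]

```text
t: 0.9
tool_pos: [0.3369, -0.3709, 0.4114]
tool_rot: [-3.089, -0.574, -0.001]
contact_force: [-0.3, -0.8, -0.3]
opening: 0.0856
grip_force: 0.0
```

>>> carry_out:
  rows:
    - [0, 0, 0, 0.6, -0.52, 0, -1]
    - [0, 0, 0, 0.6, -0.52, 0, -1]
    - [0, 0, 0, 0.6, -0.52, 0, -1]
    - [0, 0, 0, 0.6, -0.52, 0, -1]
    - [0, 0, 0, 0.6, -0.52, 0, -1]

```text
t: 1.4
tool_pos: [0.4489, -0.1605, 0.411]
tool_rot: [-3.088, -0.575, -0.0]
contact_force: [1.0, -0.4, 0.0]
opening: 0.0852
grip_force: 0.0
```

>>> carry_out:
  rows:
    - [0, 0, 0.388, 0.246, -0.21, 0.3, -1]
    - [0, 0, 0.388, 0.246, -0.21, 0.3, -1]
    - [0, 0, 0.388, 0.246, -0.21, 0.3, -1]
    - [0, 0, 0.388, 0.246, -0.21, 0.3, -1]
    - [0, 0, 0.388, 0.246, -0.21, 0.3, -1]

```text
t: 1.9
tool_pos: [0.4941, -0.0765, 0.319]
tool_rot: [-3.085, 0.591, 0.006]
contact_force: [-0.1, -0.8, 1.0]
opening: 0.0855
grip_force: 0.0
```

```bash
python3 - <<'E'
from h import *
rel((.494,-.076,.095))
E
```

```text
tool array([ 0.49405954, -0.0765313 ,  0.31899926]) yaw y -1.9495077523892526 shift [ 0.0021 -0.0018  0.7467]
```

>>> carry_out:
  rows:
    - [0, 0, 0.15, 0, 0, 0.3, -1]
    - [0, 0, 0.15, 0, 0, 0.3, -1]
    - [0, 0, 0.15, 0, 0, 0.3, -1]
    - [0, 0, 0.15, 0, 0, 0.3, -1]
    - [0, 0, 0.15, 0, 0, 0.3, -1]

```text
t: 2.4
tool_pos: [0.4949, -0.0779, 0.2319]
tool_rot: [-2.866, 1.286, -0.001]
contact_force: [-0.1, 0.4, 0.4]
opening: 0.0851
grip_force: 0.0
```

```bash
python3 - <<'E'
from h import *
d=snap('wrist','w1')
rel((.494,-.076,.095))
E
```

```text
tool array([ 0.4952025 , -0.07798841,  0.2325183 ]) yaw y -2.414239353099856 shift [-0.0084 -0.0009  0.4584]
```

View pics/w1.png

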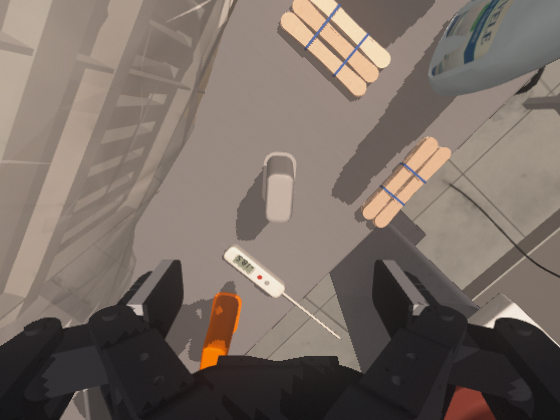

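The wrist view shows the cup's top face spanning about (268,176) to (292,222), centred between the fingers (165 and 395).

```bash
python3 - <<'E'
from h import *
d=load('w1')
a=ray(d,(280.,178),.093);b=ray(d,(279.5,221),.093);m=(a+b)/2
print(a,b,np.linalg.norm(a-b),np.arctan2(*(a-b)[1::-1]),'mid',m)
l=ray(d,(267.5,200),.093);r=ray(d,(292.5,200),.093);print(l,r,np.linalg.norm(l-r),(l+r)/2)
rel((m[0],m[1],.058))
E
```

```text
[ 0.50550885 -0.09175585  0.093     ] [ 0.47898989 -0.06134302  0.093     ] 0.04035090079380511 -0.8536872684255419 mid [ 0.49224937 -0.07654943  0.093     ]
[ 0.50050618 -0.06909882  0.093     ] [ 0.48353649 -0.08418253  0.093     ] 0.022704376110273147 [ 0.49202134 -0.07664068  0.093     ]
tool array([ 0.4952025 , -0.07798841,  0.2325183 ]) yaw y -2.414239353099856 shift [-0.0112  0.0048  0.5817]
```

>>> carry_out:
  rows:
    - [0, 0, 0.0035, -0.011, 0.005, 0.15, -1]
    - [0, 0, 0.0035, -0.011, 0.005, 0.3, -1]
    - [0, 0, 0.0035, -0.011, 0.005, 0.45, -1]
    - [0, 0, 0.0035, -0.011, 0.005, 0.58, -1]
    - [0, 0, 0.0035, -0.011, 0.005, 0.58, -1]

```text
t: 2.95
tool_pos: [0.4874, -0.0751, 0.0525]
tool_rot: [2.858, -1.302, -0.016]
contact_force: [-1.2, 1.1, -0.8]
opening: 0.0852
grip_force: 0.0
```

>>> carry_out:
  rows:
    - [0, 0, 0, 0, 0, 0, 1]
    - [0, 0, 0, 0, 0, 0, 1]
    - [0, 0, 0, 0, 0, 0, 1]
    - [0, 0, 0, 0, 0, 0, 1]
    - [0, 0, 0, 0, 0, 0, 1]
  force: 35

```text
t: 3.45
tool_pos: [0.493, -0.0769, 0.0599]
tool_rot: [-2.857, 1.305, -0.007]
contact_force: [-1.0, 0.1, 4.9]
opening: 0.0277
grip_force: 34.2
```

>>> carry_out:
  rows:
    - [0, 0, 0, 0, 0, 0, 1]
    - [0, 0, 0, 0, 0, 0, 1]
    - [0, 0, 0, 0, 0, 0, 1]
    - [0, 0, 0, 0, 0, 0, 1]
    - [0, 0, 0, 0, 0, 0, 1]

```text
t: 3.95
tool_pos: [0.493, -0.0769, 0.0599]
tool_rot: [-2.857, 1.305, -0.006]
contact_force: [-2.0, -0.0, 6.3]
opening: 0.0278
grip_force: 34.2
```

>>> carry_out:
  rows:
    - [0, 0, 0, 0, 0, -0.1, 1]
    - [0, 0, 0, 0, 0, -0.25, 1]
    - [0, 0, 0, 0, 0, -0.4, 1]
    - [0, 0, 0, 0, 0, -0.5, 1]
    - [0, 0, 0, 0, 0, -0.5, 1]

```text
t: 4.45
tool_pos: [0.4945, -0.0773, 0.2145]
tool_rot: [-2.856, 1.304, -0.019]
contact_force: [0.1, 0.7, -0.0]
opening: 0.0283
grip_force: 34.6
```

```bash
python3 - <<'E'
from h import *
rel((.628,.281,.20))
snap('scene','s2',(0,100,420,415),1.6); snap('wrist','w2')
E
```

```text
tool array([ 0.49447609, -0.07725474,  0.21450526]) yaw y -2.4273761935397986 shift [-0.6113 -1.1182  0.0492]
```

View pics/w2.png

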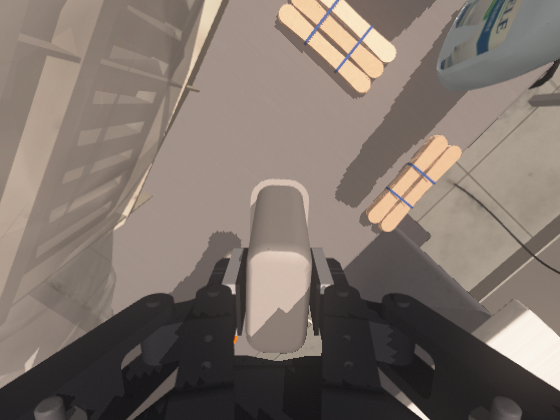

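Gripped squarely; the far rim edge is at (279,180). Checking the cup's offset in the hand and then working out the shift to the seat.

```bash
python3 - <<'E'
from h import *
d=load('w2');o=get_obs();R=Ro.from_rotvec(o['tool_rot']).as_matrix()
for px,z in [((279,180),.157),((279,180),.1545),((250,200),.155),((308,200),.155)]:
    print((R.T@(ray(d,px,z)-o['tool_pos'])).round(4))
print(R.round(3))
E
```

```text
[ 0.0336 -0.0007  0.0516]
[ 0.0331 -0.0007  0.0541]
[ 0.0202 -0.0194  0.0536]
[0.0202 0.0179 0.0536]
[[ 0.655 -0.756  0.002]
 [-0.756 -0.655 -0.001]
 [ 0.002 -0.001 -1.   ]]
```

>>> carry_out:
  rows:
    - [0, 0, -0.04, -0.1, -0.067, 0, 1]
    - [0, 0, -0.08, -0.23, -0.155, 0, 1]
    - [0, 0, -0.12, -0.37, -0.247, 0, 1]
    - [0, 0, -0.16, -0.5, -0.334, 0, 1]
    - [0, 0, -0.2, -0.63, -0.42, 0, 1]

```text
t: 5.05
tool_pos: [0.461, 0.1506, 0.205]
tool_rot: [3.121, -0.35, -0.005]
contact_force: [-0.3, 0.3, -0.6]
opening: 0.0282
grip_force: 34.6
```

```bash
python3 - <<'E'
from h import *
rel((.46,.20,.215)); rel((.628,.281,.215))
E
```

```text
tool array([0.46098685, 0.15062034, 0.20503167]) yaw y -1.7943329810510207 shift [-0.0398 -0.1597 -0.0333]
tool array([0.46098685, 0.15062034, 0.20503167]) yaw y -1.7943329810510207 shift [ 0.4464 -0.5472 -0.0353]
```

>>> carry_out:
  rows:
    - [0, 0, -0.02, 0, -0.12, -0.03, 1]
    - [0, 0, -0.054, 0.05, -0.27, -0.03, 1]
    - [0, 0, -0.054, 0.15, -0.38, -0.03, 1]
    - [0, 0, -0.054, 0.27, -0.46, -0.03, 1]
    - [0, 0, -0.054, 0.38, -0.52, -0.03, 1]

```text
t: 5.55
tool_pos: [0.6092, 0.2765, 0.2131]
tool_rot: [3.139, -0.09, -0.006]
contact_force: [-0.4, -0.7, 0.2]
opening: 0.0276
grip_force: 34.6
```

>>> carry_out:
  rows:
    - [0, 0, 0, 0.062, -0.04, 0, 1]
    - [0, 0, 0, 0.062, -0.04, 0, 1]
    - [0, 0, 0, 0.062, -0.04, 0, 1]
    - [0, 0, 0, 0.062, -0.04, 0, 1]

```text
t: 5.95
tool_pos: [0.6271, 0.2856, 0.215]
tool_rot: [3.139, -0.092, -0.004]
contact_force: [0.4, -1.1, -0.4]
opening: 0.0278
grip_force: 34.6
```

```bash
python3 - <<'E'
from h import *
rel((.627,.281,.072)); snap('wrist','w3')
E
```

```text
tool array([0.62712555, 0.28556964, 0.21499422]) yaw y -1.6296782282595512 shift [0.0016 0.0148 0.4767]
```

View pics/w3.png

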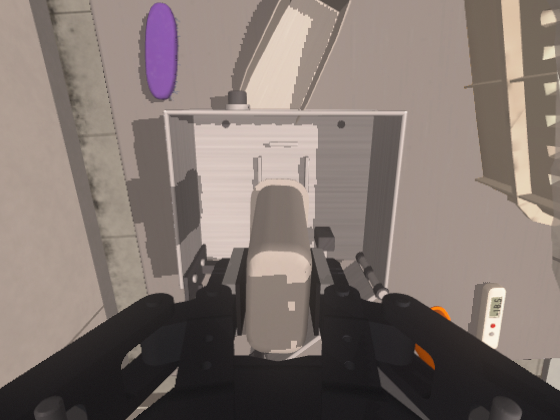

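The wrist view shows the back wall edge level, (166,112) to (405,112), so the yaw matches. The side ribs are at columns 262 and 307 (row about 168) and the back rib at (284,144).

```bash
python3 - <<'E'
from h import *
d=load('w3')
for q in [((262,168),.021),((307.5,168),.021),((284,145),.021),((166,112),.092),((405,112),.092)]: print(q,ray(d,*q))
l=ray(d,(262,168),.021);r=ray(d,(307.5,168),.021);m=(l+r)/2
w=(ray(d,(166,112),.092)-ray(d,(405,112),.092));yaw=np.arctan2(-w[0],w[1]);print('width',np.hypot(*w[:2]),'yaw',yaw)
ux=np.array([np.cos(yaw),np.sin(yaw)]);uy=np.array([-ux[1],ux[0]])
b=ray(d,(284,145),.021)[:2]; print('seat by ribs', uy*(uy@m[:2])+ux*(ux@b-.0375))
bw=(ray(d,(166,112),.092)+ray(d,(405,112),.092))[:2]/2; print('seat by wall',bw-ux*.073)
E
```

```text
((262, 168), 0.021) [0.64521241 0.300327   0.021     ]
((307.5, 168), 0.021) [0.64232625 0.25239409 0.021     ]
((284, 145), 0.021) [0.66770174 0.2758591  0.021     ]
((166, 112), 0.092) [0.70553816 0.3689167  0.092     ]
((405, 112), 0.092) [0.69418185 0.17989654 0.092     ]
width 0.18936099585902752 yaw -0.060007780321684225
seat by ribs [0.63021318 0.277175  ]
seat by wall [0.6269914  0.27878456]
```

>>> carry_out:
  rows:
    - [0, 0, 0, 0.001, 0.025, 0.1, 1]
    - [0, 0, 0, 0.001, 0.025, 0.22, 1]
    - [0, 0, 0, 0.001, 0.025, 0.33, 1]
    - [0, 0, 0, 0.001, 0.025, 0.4, 1]
    - [0, 0, 0, 0.001, 0.025, 0.4, 1]

```text
t: 6.5
tool_pos: [0.6246, 0.2772, 0.0917]
tool_rot: [3.137, -0.093, -0.012]
contact_force: [-0.5, 0.2, -0.8]
opening: 0.0279
grip_force: 34.6
```

>>> carry_out:
  rows:
    - [0, 0, 0, 0, 0, 0.02, 1]
    - [0, 0, 0, 0, 0, 0.035, 1]
    - [0, 0, 0, 0, 0, 0.045, 1]
    - [0, 0, 0, 0, 0, 0.05, 1]
    - [0, 0, 0, 0, 0, 0.05, 1]

```text
t: 7.0
tool_pos: [0.6285, 0.2786, 0.0817]
tool_rot: [-3.14, 0.093, -0.001]
contact_force: [0.8, -0.1, -1.4]
opening: 0.0279
grip_force: 34.6
```

```bash
python3 - <<'E'
from h import *
rel((.627,.278,.071)); snap('wrist','w4')
E
```

```text
tool array([0.62845805, 0.27861602, 0.08170385]) yaw y -1.6297126604418541 shift [-0.0047  0.0023  0.0357]
```

View pics/w4.png

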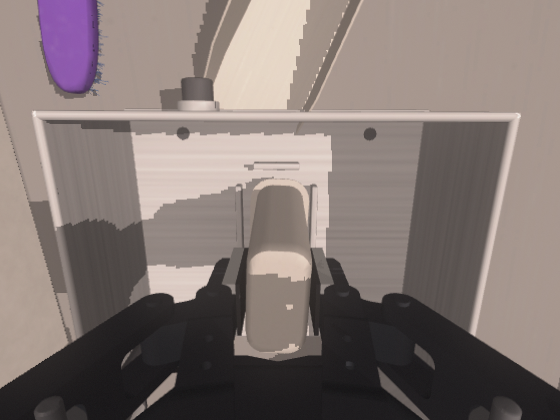

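Just above the ribs. The side ribs are at columns 239 and 314, the rim at 250–308 (about 1.5 mm too far right), and the back rib's inner edge is at row 169 against the rim at 180.

```bash
python3 - <<'E'
from h import *
d=load('w4');o=get_obs();R=Ro.from_rotvec(o['tool_rot']).as_matrix()
for px,z in [((279,180),.0235),((276,169),.021),((250,200),.0235),((308,200),.0235),((240.5,200),.021),((313,200),.021)]:
    print((R.T@(ray(d,px,z)-o['tool_pos'])*1e3).round(1))
E
```

```text
[31.7  1.3 58.3]
[38.3 -0.6 60.8]
[ 18.5 -17.5  58.2]
[18.5 20.1 58.2]
[ 17.9 -24.   60.7]
[17.8 23.6 60.7]
```

>>> carry_out:
  rows:
    - [0, 0, 0, 0.006, -0.005, 0, 1]
    - [0, 0, 0, 0.006, -0.005, 0.01, 1]
    - [0, 0, 0, 0.006, -0.005, 0.02, 1]
    - [0, 0, 0, 0.006, -0.005, 0.025, 1]
    - [0, 0, 0, 0.006, -0.005, 0.025, 1]

```text
t: 7.55
tool_pos: [0.6298, 0.2798, 0.0731]
tool_rot: [3.14, -0.092, -0.002]
contact_force: [0.6, 0.0, -0.8]
opening: 0.0281
grip_force: 34.6
```

>>> carry_out:
  rows:
    - [0, 0, 0, 0, 0, 0.004, 1]
    - [0, 0, 0, 0, 0, 0.007, 1]
    - [0, 0, 0, 0, 0, 0.007, 1]

```text
t: 7.85
tool_pos: [0.6303, 0.28, 0.0721]
tool_rot: [-3.14, 0.092, -0.0]
contact_force: [-0.5, -0.3, 0.3]
opening: 0.0281
grip_force: 34.8
```

>>> carry_out:
  rows:
    - [0, 0, 0, 0, 0, 0.003, 1]
    - [0, 0, 0, 0, 0, 0.004, 1]
    - [0, 0, 0, 0, 0, 0.004, 1]

```text
t: 8.15
tool_pos: [0.6305, 0.28, 0.0722]
tool_rot: [-3.14, 0.092, -0.001]
contact_force: [-2.1, -2.4, 6.9]
opening: 0.0283
grip_force: 35.5
```

>>> carry_out:
  rows:
    - [0, 0, 0, 0, 0, 0, -0.6]
    - [0, 0, 0, 0, 0, 0, -0.6]
    - [0, 0, 0, 0, 0, 0, -0.6]
    - [0, 0, 0, 0, 0, 0, -0.6]
    - [0, 0, 0, 0, 0, 0, -0.6]

```text
t: 8.65
tool_pos: [0.63, 0.2799, 0.0702]
tool_rot: [3.14, -0.092, -0.0]
contact_force: [0.1, 0.1, 0.6]
opening: 0.0684
grip_force: 0.0
```

>>> carry_out:
  rows:
    - [0, 0, 0, 0, 0, -0.05, -0.6]
    - [0, 0, 0, 0, 0, -0.18, -0.6]
    - [0, 0, 0, 0, 0, -0.32, -0.6]
    - [0, 0, 0, 0, 0, -0.46, -0.6]
    - [0, 0, 0, 0, 0, -0.5, -0.6]

```text
t: 9.15
tool_pos: [0.633, 0.2809, 0.2293]
tool_rot: [-3.136, 0.092, -0.018]
contact_force: [0.4, 1.0, -0.2]
opening: 0.0683
grip_force: 0.0
```

```bash
python3 - <<'E'
from h import *
o=get_obs();print(o['tool_pos'],o['opening'],o['q'])
snap('wrist','w5')
d=load('w5');print('gate end guess px',proj(d,[(.432,.332,.091)]))
E
```

```text
[0.63295173 0.28090113 0.22929158] 0.0683297370559709 [3.10309748e-01 2.02014755e-01 1.45348716e+00 3.92844910e-05
 1.47419611e+00 1.93995597e+00]
gate end guess px [[241.29162016 383.49969871]]
```

View pics/w5.png

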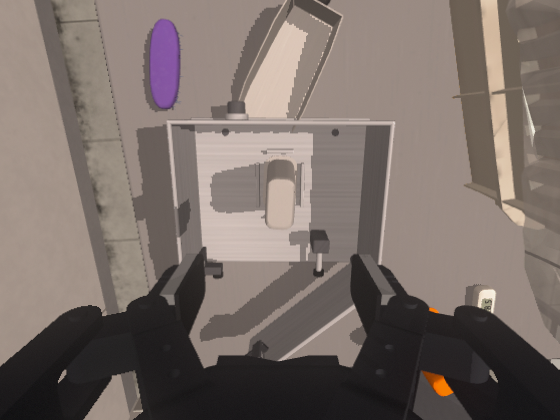

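Cup stands upright between the ribs, with its top centred near (281,195) and the side ribs at 259 and 303. Next: move in front of the gate with closed fingers.

>>> carry_out:
  rows:
    - [0, 0, -0.04, -0.16, 0.01, 0, 1]
    - [0, 0, -0.08, -0.32, 0.02, 0, 1]
    - [0, 0, -0.12, -0.48, 0.03, 0, 1]
    - [0, 0, -0.16, -0.62, 0.04, 0, 1]
    - [0, 0, -0.2, -0.72, 0.052, 0, 1]

```text
t: 9.7
tool_pos: [0.4105, 0.2767, 0.2187]
tool_rot: [3.012, 0.891, -0.005]
contact_force: [0.4, -0.5, -0.3]
opening: 0.0
grip_force: 0.0
```

>>> carry_out:
  rows:
    - [0, 0, -0.016, 0, 0, 0, 1]
    - [0, 0, -0.016, 0, 0, 0, 1]

```text
t: 9.9
tool_pos: [0.4123, 0.2769, 0.2194]
tool_rot: [2.991, 0.959, -0.002]
contact_force: [0.2, 0.6, 0.5]
opening: 0.0004
grip_force: 0.0
```

```bash
python3 - <<'E'
from h import *
rel((.416,.278,.042)); d=snap('top','t2')
im=d['img'][120:280,130:270]; cv2.imwrite('pics/c2.png',cv2.resize(im,None,fx=3.7,fy=3.7,interpolation=cv2.INTER_CUBIC))
E
```

```text
tool array([0.41227612, 0.27688243, 0.21935358]) yaw y -0.9504268414639596 shift [0.0131 0.0043 0.5912]
```

View pics/c2.png

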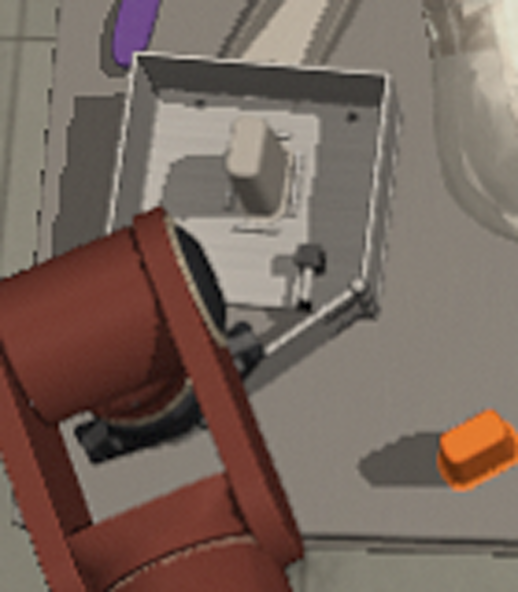

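The top view confirms the cup upright on the seat and the gate unmoved (hinge at crop (360,290)), with the arm in front of it. Lowering the fingers.

>>> carry_out:
  rows:
    - [0, 0, 0, -0.01, 0, 0.12, 1]
    - [0, 0, 0, -0.01, 0, 0.26, 1]
    - [0, 0, 0, -0.01, 0, 0.4, 1]
    - [0, 0, 0, -0.01, 0, 0.52, 1]
    - [0, 0, 0, -0.01, 0, 0.58, 1]

```text
t: 10.45
tool_pos: [0.4089, 0.2738, 0.0419]
tool_rot: [2.992, 0.955, -0.011]
contact_force: [-0.9, 0.9, -0.5]
opening: 0.0002
grip_force: 0.0
```

>>> carry_out:
  rows:
    - [0, 0, 0, 0.02, 0, 0, 1]
    - [0, 0, 0, 0.04, 0, 0, 1]
    - [0, 0, 0, 0.06, 0, 0, 1]
    - [0, 0, 0, 0.07, 0, 0, 1]
    - [0, 0, 0, 0.07, 0, 0, 1]

```text
t: 10.95
tool_pos: [0.4297, 0.2883, 0.048]
tool_rot: [-2.992, -0.958, -0.004]
contact_force: [-0.3, -0.5, 0.0]
opening: 0.0001
grip_force: 0.0
```

```bash
cat > g.py <<'E'
from h import *
H=np.array([.5311,.1942]);Y=-.057
def gate(off=.0135,along=.135):
    "gate angle implied if the finger side (off from line) touches; tool in polar form"
    o=get_obs();v=Ro.from_euler('z',-Y).apply(np.r_[o['tool_pos'][:2]-H,0])
    r=np.hypot(v[0],v[1]); phi=np.arctan2(-v[0],v[1])   # angle of TCP from shut line
    tx=Ro.from_rotvec(o['tool_rot']).as_matrix()[:,0];ty=np.arctan2(tx[1],tx[0])-Y
    print('r',r.round(4),'theta',(phi-np.arcsin(off/r)).round(4),'tool yaw-theta frame',ty.round(4),'F',o['contact_force'].round(1),o['tool_pos'].round(4))
def step(thetas,off=.0135,along=.135):
    o=get_obs();R=Ro.from_rotvec(o['tool_rot']);r0=R.as_matrix()[:,0];y0=np.arctan2(r0[1],r0[0])
    for t in thetas:
        p=np.array([-np.sin(t)*along-off*np.cos(t),np.cos(t)*along-off*np.sin(t),0]);P=Ro.from_euler('z',Y).apply(p);P[:2]+=H;P[2]=o['tool_pos'][2]
        s=R.inv().apply(P-o['tool_pos'])/.3;print(t,P.round(4),'turn',(-(t+Y-y0)/np.pi).round(4),'shift',s[:2].round(4))
E
python3 - <<'E'
from g import *
gate(); step([.7,.6,.5,.4,.3,.25])
E
```

```text
r 0.1383 theta 0.782 tool yaw-theta frame 0.6766 F [-0.3 -0.5  0. ] [0.4297 0.2883 0.048 ]
0.7 [0.4394 0.2941 0.048 ] turn -0.0074 shift [0.0375 0.0028]
0.6 [0.4498 0.3028 0.048 ] turn 0.0244 shift [ 0.0826 -0.0005]
0.5 [0.461  0.3104 0.048 ] turn 0.0562 shift [0.1278 0.0007]
0.4 [0.473  0.3168 0.048 ] turn 0.0881 shift [0.1726 0.0064]
0.3 [0.4855 0.322  0.048 ] turn 0.1199 shift [0.2167 0.0166]
0.25 [0.492  0.3241 0.048 ] turn 0.1358 shift [0.2383 0.0233]
```

>>> carry_out:
  rows:
    - [0, 0, 0, 0.018, 0.001, 0, 1]
    - [0, 0, 0, 0.037, 0.002, 0, 1]
    - [0, 0, 0.008, 0.052, 0.001, 0, 1]
    - [0, 0, 0.016, 0.067, 0, 0, 1]
    - [0, 0, 0.024, 0.082, 0, 0, 1]

```text
t: 11.45
tool_pos: [0.4485, 0.3021, 0.0465]
tool_rot: [-3.027, -0.841, 0.0]
contact_force: [-0.7, -0.7, 0.3]
opening: -0.0001
grip_force: 0.0
```

```bash
python3 - <<'E'
from g import *
d=snap('scene','s3',(100,190,290,320),4)
gate(); step([.5,.4,.3])
E
```

```text
r 0.1357 theta 0.6058 tool yaw-theta frame 0.5986 F [-0.8 -1.   0.6] [0.4491 0.3024 0.0466]
0.5 [0.461  0.3104 0.0466] turn 0.0314 shift [ 0.0477 -0.0024]
0.4 [0.473  0.3168 0.0466] turn 0.0632 shift [ 0.0929 -0.0002]
0.3 [0.4855 0.322  0.0466] turn 0.095 shift [0.1376 0.0065]
```

View pics/s3.png

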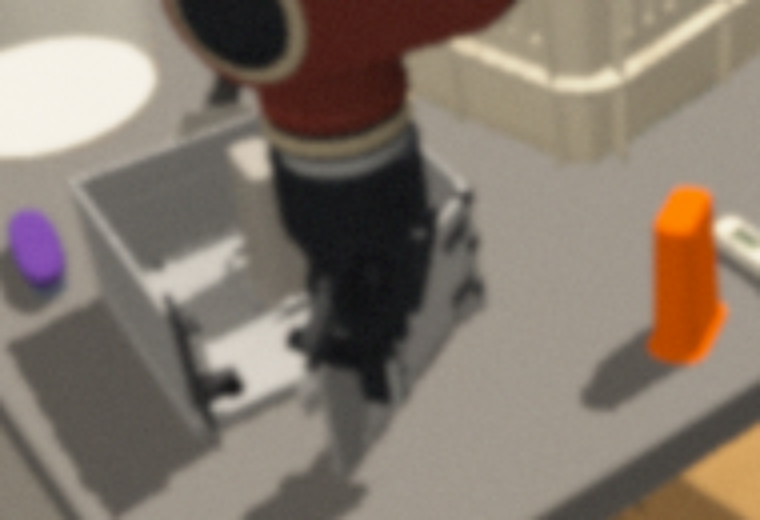

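The fingers are against the gate's outer face, with the free end at about (345,460) in the crop and the cup seated behind. Continuing along the arc.

>>> carry_out:
  rows:
    - [0, 0, 0.01, 0.016, -0.001, 0, 1]
    - [0, 0, 0.021, 0.032, -0.002, 0, 1]
    - [0, 0, 0.031, 0.048, -0.002, 0, 1]
    - [0, 0, 0.042, 0.063, -0.002, 0, 1]
    - [0, 0, 0.053, 0.078, -0.001, 0, 1]

```text
t: 12.0
tool_pos: [0.4682, 0.3144, 0.0463]
tool_rot: [-3.086, -0.587, 0.001]
contact_force: [-0.5, -0.2, -0.4]
opening: -0.0002
grip_force: 0.0
```

```bash
python3 - <<'E'
from g import *
gate(); step([.4,.35,.3,.25,.2])
E
```

```text
r 0.1356 theta 0.4398 tool yaw-theta frame 0.433 F [-0.5 -0.2 -0.4] [0.4682 0.3144 0.0463]
0.4 [0.473  0.3168 0.0463] turn 0.0105 shift [ 0.0179 -0.0017]
0.35 [0.4792 0.3195 0.0463] turn 0.0264 shift [ 0.0405 -0.0026]
0.3 [0.4855 0.322  0.0463] turn 0.0423 shift [ 0.0631 -0.0024]
0.25 [0.492  0.3241 0.0463] turn 0.0583 shift [ 0.0857 -0.0011]
0.2 [0.4985 0.3259 0.0463] turn 0.0742 shift [0.1082 0.0013]
```

>>> carry_out:
  rows:
    - [0, 0, 0.01, 0.013, -0.001, 0, 1]
    - [0, 0, 0.019, 0.028, -0.002, 0, 1]
    - [0, 0, 0.028, 0.042, -0.002, 0, 1]
    - [0, 0, 0.037, 0.056, -0.002, 0, 1]
    - [0, 0, 0.045, 0.068, -0.002, 0, 1]

```text
t: 12.5
tool_pos: [0.4872, 0.3223, 0.0464]
tool_rot: [3.12, 0.367, -0.0]
contact_force: [-0.7, -1.8, 0.6]
opening: 0.0001
grip_force: 0.0
```

```bash
python3 - <<'E'
from g import *
gate(); step([.25,.2,.15,.1])
E
```

```text
r 0.1354 theta 0.2876 tool yaw-theta frame 0.2914 F [-0.7 -1.8  0.6] [0.4872 0.3223 0.0464]
0.25 [0.492  0.3241 0.0464] turn 0.0132 shift [ 0.017  -0.0021]
0.2 [0.4985 0.3259 0.0464] turn 0.0291 shift [ 0.0395 -0.0028]
0.15 [0.5051 0.3274 0.0464] turn 0.045 shift [ 0.0622 -0.0025]
0.1 [0.5118 0.3285 0.0464] turn 0.0609 shift [ 0.0847 -0.0009]
```

Now slower into the buffer zone.

>>> carry_out:
  rows:
    - [0, 0, 0.006, 0.008, -0.001, 0, 1]
    - [0, 0, 0.012, 0.015, -0.002, 0, 1]
    - [0, 0, 0.018, 0.023, -0.002, 0, 1]
    - [0, 0, 0.024, 0.031, -0.003, 0, 1]
    - [0, 0, 0.029, 0.039, -0.003, 0, 1]

```text
t: 13.0
tool_pos: [0.498, 0.3258, 0.0464]
tool_rot: [3.133, 0.226, -0.001]
contact_force: [-2.5, -1.0, 1.6]
opening: 0.0001
grip_force: 0.0
```

>>> carry_out:
  rows:
    - [0, 0, 0.004, 0.005, 0, 0, 1]
    - [0, 0, 0.008, 0.01, 0, 0, 1]
    - [0, 0, 0.011, 0.015, 0, 0, 1]
    - [0, 0, 0.014, 0.02, 0, 0, 1]

```text
t: 13.4
tool_pos: [0.5027, 0.327, 0.0464]
tool_rot: [-3.137, -0.158, 0.005]
contact_force: [-8.0, -0.2, 3.3]
opening: -0.0
grip_force: 0.0
```

```bash
python3 - <<'E'
from g import *
gate(); step([.15,.1,.05,0])
E
```

```text
r 0.1358 theta 0.1679 tool yaw-theta frame 0.1576 F [-8.  -0.2  3.3] [0.5027 0.327  0.0464]
0.15 [0.5051 0.3274 0.0464] turn 0.0024 shift [ 0.008  -0.0005]
0.1 [0.5118 0.3285 0.0464] turn 0.0183 shift [ 0.0306 -0.002 ]
0.05 [0.5185 0.3293 0.0464] turn 0.0342 shift [ 0.0532 -0.0024]
0 [0.5253 0.3297 0.0464] turn 0.0502 shift [ 0.0758 -0.0017]
```

>>> carry_out:
  rows:
    - [0, 0, 0.002, 0.004, 0, 0, 1]
    - [0, 0, 0.004, 0.007, 0, 0, 1]
    - [0, 0, 0.006, 0.01, -0.001, 0, 1]

```text
t: 13.7
tool_pos: [0.5058, 0.3276, 0.0464]
tool_rot: [3.139, 0.129, -0.004]
contact_force: [-4.5, 0.4, 1.4]
opening: -0.0
grip_force: 0.0
```

>>> carry_out:
  rows:
    - [0, 0, 0.002, 0.004, 0, 0, 1]
    - [0, 0, 0.005, 0.007, 0, 0, 1]
    - [0, 0, 0.007, 0.01, 0, 0, 1]

```text
t: 14.0
tool_pos: [0.5102, 0.3277, 0.0467]
tool_rot: [-3.14, -0.094, -0.0]
contact_force: [-3.9, 0.1, 0.7]
opening: -0.0001
grip_force: 0.0
```

>>> carry_out:
  rows:
    - [0, 0, 0.002, 0.004, 0, 0, 1]
    - [0, 0, 0.004, 0.007, 0, 0, 1]

```text
t: 14.2
tool_pos: [0.5104, 0.3277, 0.0464]
tool_rot: [3.14, 0.074, -0.007]
contact_force: [-10.6, 0.8, 5.1]
opening: -0.0002
grip_force: 0.0
```

>>> carry_out:
  rows:
    - [0, 0, 0.002, 0.003, 0, 0, 1]
    - [0, 0, 0.004, 0.006, 0, 0, 1]

```text
t: 14.4
tool_pos: [0.5104, 0.3278, 0.046]
tool_rot: [3.14, 0.055, -0.014]
contact_force: [-16.8, -0.1, 5.3]
opening: 0.0004
grip_force: 0.0
```

```bash
python3 - <<'E'
from g import *
gate(); step([.1,.05,0,-.05])
E
```

```text
r 0.1352 theta 0.111 tool yaw-theta frame 0.0919 F [-16.8  -0.1   5.3] [0.5104 0.3278 0.046 ]
0.1 [0.5118 0.3285 0.046 ] turn -0.0026 shift [ 0.0049 -0.0021]
0.05 [0.5185 0.3293 0.046 ] turn 0.0133 shift [ 0.0274 -0.004 ]
0 [0.5253 0.3297 0.046 ] turn 0.0293 shift [ 0.05   -0.0047]
-0.05 [0.5321 0.3299 0.046 ] turn 0.0452 shift [ 0.0726 -0.0043]
```

Position stalled while the force rose to about 17 N, after a drop from 8 to 4 N: this fits a snap followed by the hard stop at about 0.11 rad. I'll back off gently and check.

>>> carry_out:
  rows:
    - [0, 0, 0, -0.01, 0, 0, 1]
    - [0, 0, 0, -0.02, 0, 0, 1]
    - [0, 0, 0, -0.04, 0, 0, 1]
    - [0, 0, 0, -0.08, 0, 0, 1]
    - [0, 0, 0, -0.14, 0, 0, 1]

```text
t: 14.9
tool_pos: [0.4719, 0.3263, 0.0469]
tool_rot: [-3.141, -0.054, -0.002]
contact_force: [-0.5, 0.2, 0.6]
opening: -0.0
grip_force: 0.0
```

>>> carry_out:
  rows:
    - [0, 0, 0, -0.05, 0, -0.12, 1]
    - [0, 0, 0, -0.1, 0, -0.26, 1]
    - [0, 0, 0, -0.2, 0, -0.4, 1]
    - [0, 0, 0, -0.35, 0.1, -0.5, 1]
    - [0, 0, 0, -0.4, 0.25, -0.5, 1]

```text
t: 15.4
tool_pos: [0.3571, 0.2551, 0.2001]
tool_rot: [-3.137, -0.062, -0.011]
contact_force: [1.1, -1.3, 0.5]
opening: 0.0004
grip_force: 0.0
```

```bash
python3 - <<'E'
from g import *
o=get_obs();print(o['t'],o['tool_pos'],o['contact_force'])
im=snap('top','t4')['img'][120:280,130:270]; cv2.imwrite('pics/c4.png',cv2.resize(im,None,fx=3.7,fy=3.7,interpolation=cv2.INTER_CUBIC))
E
```

```text
15.4 [0.35712266 0.25512642 0.20013509] [ 1.14452299 -1.31049524  0.52336453]
```

View pics/c4.png

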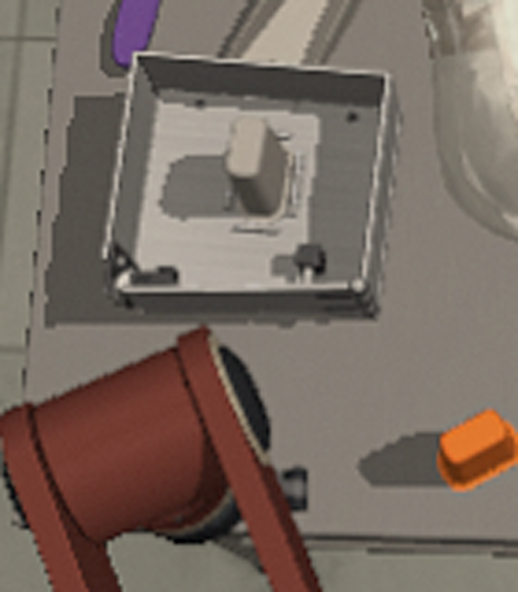

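Gate shut: its edge runs from the hinge (358,287) to the free end (125,288), with the cup still on the seat. I'll check the angle after a wait.

>>> carry_out:
  rows:
    - [0, 0, 0, 0, 0, 0, 1]
    - [0, 0, 0, 0, 0, 0, 1]
    - [0, 0, 0, 0, 0, 0, 1]
    - [0, 0, 0, 0, 0, 0, 1]
    - [0, 0, 0, 0, 0, 0, 1]

```text
t: 15.95
tool_pos: [0.3576, 0.2541, 0.1951]
tool_rot: [3.14, 0.056, -0.002]
contact_force: [0.2, -0.5, 1.2]
opening: 0.0002
grip_force: 0.0
```

```bash
python3 - <<'E'
from g import *
a=load('t4');b=get_image('top')
A=lambda x,y:(x/3.7+130-.4,y/3.7+120-.4)
h=ray(a,A(358,287),.091);e=ray(a,A(130,288),.091);v=e-h
print(np.hypot(*v[:2]),'theta',np.arctan2(v[1],v[0])-np.pi/2-Y)
c1=a['img'][190:206,160:230].astype(int);c2=b['img'][190:206,160:230].astype(int);print('change',abs(c1-c2).mean(),abs(c1-c2).max())
E
```

```text
0.16523002678227963 theta 0.0900462978418815
change 1.1136904761904762 5
```

```bash
python3 -c "
from station import finish_job
print(finish_job())"
```

```text
the job is handed in; nothing more can be done
None
```

The cup stands upright on the seat between the ribs, and the gate is latched and holding itself shut at about 0.1 rad; the highest force I read while closing it was about 17–18 N, and the job was handed in at about 16 s of the 59 s allowed.

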